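# Clamp a cut specimen pot and deburr its mouth

### The job

The clear bug pot has been sawn to length and the clamp knob beside it is cross-threaded: back the knob off anticlockwise to its thread start, then turn it clockwise until tight so the pot is held. Take the orange deburring tool from its stand, set its sprung blade down on the inner edge of the pot's mouth at the place nearest the knob, and, pressing lightly all the way, run it clockwise (seen from above) one full circle back to that place before you lift off there. Stand the tool upright in its stand again, fully home, leaving the knob tight and everything else undisturbed.

Things in the scene. Friction and masses are not known exactly. Their poses are not given: they have to be found in the camera images.
- pot_rim (a point): centre of the mouth of the clear pot, at rim height (72 mm above the table). Upright tube, inner diameter 60 mm, outer 70 mm, white rim band, floor 56 mm below the rim; fixed to the holder. z up; y points level from the pot's axis to the knob's axis (110 mm away), x is 90 degrees clockwise from y seen from above: a clockwise circle from the knob's side goes +y, +x, -y, -x, +y.
- clamp_knob (a joint): angle of the red wing knob on the holder, rad. 0 = backed off anticlockwise against the stop at its thread start; grows clockwise seen from above to 1.4 = tight against a stop. Starts between 0.5 and 0.9. Turns with 0.05 N m of friction and stays where it is left.
- knob_grip (a point): middle of the knob's red bar, on its vertical turning axis, 63 mm above the table. The bar is 48 mm long along this frame's x, 13 mm thick along y, 24 mm high (51 to 75 mm above the table), on a black hub of 26 mm diameter (42 to 52 mm up); the frame turns with the knob, z up. The pot's outer wall is 75 mm from this axis.
- tool: loose deburring tool, 95 g, upright in its stand at the start. Origin at the tip of its relaxed blade, z up along the tool: 10 mm steel ball (0 to 10 mm), thin shank, steel nose 12 mm diameter (18 to 40 mm), dark collar 28 mm diameter (40 to 44 mm), round orange handle 22 mm diameter (44 to 112 mm).
- blade_tip (a point): lowest point of the tool's ball-ended blade, on the tool's axis; moves with the sprung blade. To ride the pot's inner edge, the tool's axis goes round at 28 to 29 mm from the pot's axis; the ball then rests with its tip about at rim height.
- blade: the tool's blade, a 10 mm steel ball on a thin shank; origin at its tip, z along the tool. It slides up into the tool on a spring: 1 N to start it, 0.25 N more per mm, up to 10 mm, then it is rigid; 3 to 7 mm of push is right (about 2 to 3 N).
- stand: fixed dark wooden block 70 x 70 x 50 mm, origin at the centre of its underside, z up; one 18 mm through hole with a 3 mm chamfer in the middle of its top. The tool is home when its collar rests on the top: the tool's origin is then 10 mm above the table, on the hole's axis.
- holder: white base of pot and clamp, 90 x 205 x 12 mm, fixed; origin at the centre of its underside, directions as pot_rim (pot at y -55 mm, knob at y +55 mm). Between pot and knob a low grey jaw (top 33 mm above the table) follows the knob; two grey blocks of that height stand behind the pot.
- mag_blue: loose bystander, leave it where it is: blue hand magnifier lying flat, lens ring 54 mm across, 8 mm thick, handle 70 mm along its -x; origin under the lens centre.
- mag_black: loose bystander, leave it where it is: black hand magnifier lying on the book, lens ring 84 mm, 8 mm thick, handle 90 mm along its -x; origin under the lens centre.
- mag_yellow: loose bystander, leave it where it is: yellow hand magnifier lying on the book, lens ring 60 mm, 8 mm thick, handle 75 mm along its -x; origin under the lens centre.
- dish: loose bystander, leave it where it is: clear Petri dish, 90 mm diameter, 14 mm high; origin at the centre of its underside.
- tweezers: loose bystander, leave it where it is: steel tweezers lying along their x, 107 mm long, 6 mm high; origin near their middle.
- spare_pot: loose bystander, leave it where it is: small clear jar with blue lid, 60 mm diameter, 65 mm high; origin at the centre of its underside.
Not all that is in view belongs to the job. Of the things shaped like the stand, the wooden one is meant.

How it is judged:
By the outcome, as a careful person would: the job done as asked, in the order asked, and still so for the second after the job is handed in, with the robot touching nothing.
It also fails if it takes over 69 s, if anything falls off the work surface, if the arm or the gripper's body presses on something with over 40 N, if the wrist force passes 120 N, or if a joint passes its speed limit or range.

### The arm

A 7-joint arm with a two-finger parallel gripper is mounted at the origin on the work surface. World frame = base frame: x ahead of the robot, y to its left, z up, the work surface at z = 0. Lengths are in m, angles in rad, forces in N, time in s.
With the tool pointing down it reaches from about 0.4 to 0.925 m from the base axis. Payload 4.1 kg.
Tool frame: the origin (TCP) lies on the centre line of the jaws, within the pads' length; the fingertips stand 11 mm ahead of it and the grasp point (between the pads) lies 8 mm behind it (tip_reach is the distance from the TCP to the fingertips, in m); z points along the fingers, y is the line along which they close (so a half turn about z gives the same grasp; the last joint's range is limited). The gripper opens to 85 mm and grips with 20 to 120 N. Pads are 22 mm wide; open, the fingers measure 114 mm over their backs; the gripper's body (76 mm by 85 mm) begins 54 mm behind the grasp point. The pads swing forward as they close: fully open they stand 13 mm farther back than shut.
Start: joints at [-1.412, 0.398, 0.045, 1.537, -0.019, 1.207, -0.051], TCP at [0.166, 0.629, 0.242] pointing down, gripper open.
Joint ranges: [-2.82, 2.82], [-0.49, 2.23], [-1.37, 1.46], [0, 2.46], [-1.36, 4.5], [0.23, 2], [-2.94, 2.94]. Speed limits (rad/s): [2.57, 2.57, 3.14, 3.14, 3.14, 3.14, 3.14].

### API

Orientations are given as a unit quaternion [x, y, z, w].
In Python, from rig import get_obs, snapshot, finish_job, cut_out, tip_reach gives the robot as it stands.
- The arm moves only by the tool move_arm, never from a script. Its argument "steps" is a list of rows, each a list of 3 entries, a list of its own where there are three numbers: the finger opening in mm, from 0 to 85.4, then the shift along the tool's x, y, z in mm, then the turn, a rotation vector about the tool's x, y, z in rad. In form: [[grip, [tx, ty, tz], [wx, wy, wz]], ...]. A call has 1 to 20 rows; each row is the pose to reach, as a shift and turn from the pose commanded when the call began, along the tool's axes at that moment; what a row does not reach only later rows make up. A row lasts 1/8 s, in which the tool goes at most 62.5 mm and 10.7 degrees, less where a joint would pass 70% of its speed; a pose out of reach is approached as far as the arm can. A call with a gripper value outside its range is refused whole. The fingers move at their own pace and stop on an object; "newtons" is the grip in N (left out, the last holds). Time passes only in rows, so rows that repeat a pose let the fingers close. It gives the time, the measured TCP pose, the force, the opening and the grip force at its end, in the units of the state.
- get_obs(): the state, without advancing time (a new reading comes with each control period).
- snapshot(name): name is "scene" or "top" or "wrist"; returns a dict with "img" (480x640x3 uint8, blue, green, red), "range_z" (480x640 float32, m along the optical axis (not along the pixel's ray), 0 where there is no reading), "fx", "fy", "cx", "cy" (pixels), "R" (3x3) and "t" (3): a world point X has camera coordinates R X + t. Camera axes: x right, y down, z forward; pixel columns grow to the right and rows downward; lengths in m; the calibration is good to about 2 mm. A picture is of the moment at which its call begins.
- finish_job(): hands the job in; it is judged then, once.
Trained networks look in a picture, given as the dict that the camera call returned (one of the last four; its "shot" number tells which), for a name from the list of things; names that differ only in an ending like _2 or _b are one class to them, and where a whole thing is asked for, a point or a joint stands for the part that bears it (a point fixed in the world has none). Each returns a list of dicts, best first, with "p" (0 to 1); they miss things now and then, are a little off and sometimes report something else, mostly with a low value. They report only what shows in the picture. A call takes as long as a camera call. They do not tell look-alikes from the thing itself.
- cut_out(target, picture): "mask" (480x640 bool, what is visible of it) and "at" ([column, row] in pixels, amid what is visible of it).
The state is a dict: "t": time; "q": joint angles; "joint_vel": joint speeds; "effort": joint torques, N m; "position": TCP position; "ee_rot": TCP orientation; "ft_force": force on the tool from outside, world axes, zero at the start; "wrist_torque": the same for the moment, N m; "grip_width": finger opening in m; "grip_force": force on a finger pad.
Only numpy, scipy, OpenCV 4.12 (cv2) and the standard library are available. Lean on these libraries where they do the work, as an engineer would, in place of code of your own. Each camera call takes 0.05 s, during which the arm holds its last target. There are 200 camera calls.

## Working session

There is one attempt and no reset: what is moved stays moved. The work goes in short steps, Python scripts to look and compute and a tool call to move; the robot and the scene stay as the last step left them, time stands still between calls to the robot, and variables do not carry over. Pictures are saved under pics/ and viewed, at most 10 in all, crops included, and the job is handed in when it is done.

Besides the shell and the picture viewer there is one more tool, called after "Call:" by a JSON object that holds its "method" and its "body". move_arm: Moves the arm, as the interface text tells. Its arguments: {"type":"object","properties":{"steps":{"type":"array"},"newtons":{"type":"number"}},"required":["steps"]}

```bash
mkdir -p pics; ls
cat > h.py <<'E'
import numpy as np, cv2
from rig import get_obs, snapshot, finish_job, cut_out, tip_reach
def world(s,u,v,z):  # z range
    c=np.array([(u-s['cx'])/s['fx']*z,(v-s['cy'])/s['fy']*z,z]) 
    return s['R'].T@(c-s['t'])
def cloud(s,mask=None):
    z=s['range_z']; m=z>0
    if mask is not None: m=m&mask
    v,u=np.nonzero(m); d=z[v,u]
    c=np.stack([(u-s['cx'])/s['fx']*d,(v-s['cy'])/s['fy']*d,d],1)
    return (c-s['t'])@s['R'],u,v
def pix(s,X):
    c=s['R']@np.asarray(X)+s['t']; return s['fx']*c[0]/c[2]+s['cx'],s['fy']*c[1]/c[2]+s['cy']
def onplane(s,u,v,h):
    d=s['R'].T@np.array([(u-s['cx'])/s['fx'],(v-s['cy'])/s['fy'],1]); o=-s['R'].T@s['t']
    return o+d*(h-o[2])/d[2]
E
python3 - <<'E'
from h import *
print(get_obs(), tip_reach)
for n in ['scene','top']:
    s=snapshot(n); cv2.imwrite(f'pics/{n}0.png',s['img'])
    print(n,'cam at',-s['R'].T@s['t'],s['fx'])
    for t in ['tool','stand','clamp_knob','holder','spare_pot','dish','mag_blue','tweezers','mag_black','mag_yellow']:
        for r in cut_out(t,s)[:3]:
            P,u,v=cloud(s,r['mask'])
            print(t,round(r['p'],2),np.round(r['at']),r['mask'].sum(), P.shape[0] and (np.median(P,0).round(3),P.min(0).round(3),P.max(0).round(3)))
E
```

```text
pics
{'t': 0.0, 'q': array([-1.41200382,  0.39916751,  0.04505262,  1.53788281, -0.01868853,
        1.20690727, -0.05072791]), 'joint_vel': array([ 1.37922129e-04, -4.36206615e-04, -3.54867856e-04, -3.52173861e-04,
       -3.48465418e-04, -4.87645221e-05,  1.00722467e-03]), 'effort': array([ 2.90660555e-04, -4.75124431e+01,  1.36506133e+00, -2.54215711e+01,
        1.16528108e-02,  9.68571869e-03, -1.40185996e-07]), 'position': array([0.16555037, 0.62792659, 0.24127841]), 'ee_rot': array([ 1.28504396e-01,  9.91708463e-01, -9.70513390e-04, -4.93925895e-05]), 'ft_force': array([0.87986363, 0.92226214, 0.20550665]), 'wrist_torque': array([-0.00137837,  0.03568236,  0.04614015]), 'grip_force': 0.0, 'grip_width': 0.08593711805696841} 0.011
scene cam at [ 1.10754793 -0.41947267  1.11636698] 599.4987460458228
tool 0.6 [313. 211.] 201 (array([0.49 , 0.195, 0.093]), array([0.475, 0.188, 0.05 ]), array([0.496, 0.207, 0.127]))
stand 0.72 [312. 228.] 1004 (array([0.496, 0.184, 0.048]), array([ 0.438,  0.152, -0.003]), array([0.532, 0.249, 0.057]))
stand 0.61 [272. 198.] 1186 (array([0.364, 0.17
[... 1820 characters left out ...]
.141,  0.017]), array([ 0.47 , -0.242, -0.002]), array([ 0.571, -0.037,  0.081]))
spare_pot 0.73 [354. 165.] 433 (array([0.787, 0.027, 0.065]), array([ 0.764, -0.001,  0.001]), array([0.841, 0.055, 0.073]))
dish 0.9 [428. 223.] 827 (array([ 0.642, -0.182,  0.009]), array([ 0.6  , -0.225, -0.004]), array([ 0.685, -0.137,  0.022]))
mag_blue 0.89 [276. 246.] 459 (array([0.579, 0.241, 0.008]), array([ 0.542,  0.207, -0.004]), array([0.662, 0.263, 0.019]))
mag_black 0.83 [163. 246.] 986 (array([0.568, 0.545, 0.029]), array([0.462, 0.483, 0.02 ]), array([0.618, 0.602, 0.04 ]))
mag_yellow 0.55 [192. 231.] 521 (array([0.612, 0.461, 0.03 ]), array([0.519, 0.433, 0.02 ]), array([0.651, 0.495, 0.04 ]))
```

View pics/scene0.png

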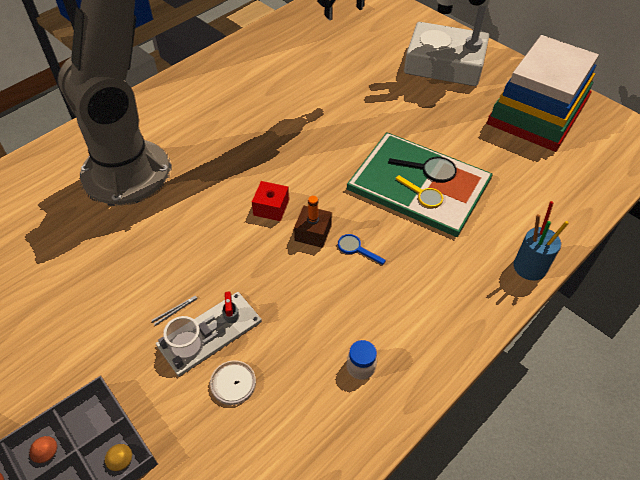

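Run:
```python
from h import *
from scipy.spatial.transform import Rotation as Rn
for n in ['top','scene']:
    s=snapshot(n)
    k=cut_out('clamp_knob',s)[0]; P,u,v=cloud(s,k['mask']); P=P[(P[:,2]>.066)]
    # red pixels
    c=P[:,:2].mean(0); U,S,V=np.linalg.svd(P[:,:2]-c); print(n,'knob c',c,'dir',V[0],'len',np.ptp((P[:,:2]-c)@V[0]),np.ptp((P[:,:2]-c)@V[1]),len(P),'z',np.median(P[:,2]))
    h=cut_out('holder',s)[0]; P,u,v=cloud(s,h['mask'])
    b=P[abs(P[:,2]-.012)<.008]; print('base rect',cv2.minAreaRect((b[:,:2]*1000).astype(np.float32)))
    im=s['img'].astype(int); 
    P,u,v=cloud(s)
    m=(P[:,2]>.066)&(P[:,2]<.085)&(P[:,0]>.42)&(P[:,0]<.6)&(P[:,1]>-.27)&(P[:,1]<-.115)
    q=P[m][:,:2]; 
    if len(q)>5:
        A=np.c_[2*q,np.ones(len(q))]; sol=np.linalg.lstsq(A,(q**2).sum(1),rcond=None)[0]; print('rim',sol[:2],np.sqrt(sol[2]+sol[0]**2+sol[1]**2),len(q),q.min(0),q.max(0))
    for st in cut_out('stand',s)[:2]:
        P,u,v=cloud(s,st['mask']); b=P[abs(P[:,2]-.05)<.006]; r=cv2.minAreaRect((b[:,:2]*1000).astype(np.float32)); print('stand',r, im[v,u][abs(P[:,2]-.05)<.006].mean(0))
    t=cut_out('tool',s)[0]; P,u,v=cloud(s,t['mask']); b=P[P[:,2]>.11]; print('tool top',b.mean(0),b.min(0),b.max(0))
s=snapshot('top')
x0,y0,w,h=250,190,220,165
cv2.imwrite('pics/top1.png',cv2.resize(s['img'][y0:y0+h,x0:x0+w],None,fx=3.6,fy=3.6,interpolation=cv2.INTER_CUBIC))
```

```text
top knob c [ 0.5248583  -0.08637752] dir [-0.78073109  0.62486716] len 0.04469091717930859 0.013441378303190872 87 z 0.07611611530759076
base rect ((520.1493530273438, -144.0689239501953), (208.03440856933594, 89.78921508789062), 83.38712310791016)
rim [ 0.51374156 -0.19713427] 0.03232207579588821 186 [ 0.4797363  -0.23148815] [ 0.54881431 -0.1619157 ]
stand ((354.3309631347656, 183.04566955566406), (69.8421401977539, 69.96258544921875), 29.59834861755371) [ 52.75579598  65.48840804 181.55332303]
stand ((482.379638671875, 199.9095001220703), (70.03829956054688, 69.23332214355469), 27.034587860107422) [ 49.55897436  75.02564103 110.26495726]Traceback (most recent call last):
  File "<stdin>", line 18, in <module>
IndexError: list index out of range
```

The picture shows the wooden stand with the orange tool at (312,228), the red look-alike at (270,200), the pot at (182,335) and the knob at (230,304). The measured sizes and heights agree with the given ones: pot to knob is 111 mm, the base is 208 x 90 mm and the rim is at about 72 mm. I'll go above the knob.

Call:
{"method": "move_arm", "body": {"steps": [[60,[-150,-90,-5],[0,0,0.1]],[60,[-367,-214,-10],[0,0,0.25]],[60,[-367,-214,-10],[0,0,0.25]],[60,[-367,-214,-10],[0,0,0.25]],[60,[-367,-214,-10],[0,0,0.25]],[60,[-367,-214,-10],[0,0,0.25]],[60,[-367,-214,-10],[0,0,0.25]],[60,[-529,-600,-10],[0,0,0.417]],[60,[-529,-600,-10],[0,0,0.417]],[60,[-529,-600,-10],[0,0,0.417]],[60,[-529,-600,-10],[0,0,0.417]],[60,[-529,-600,-10],[0,0,0.417]],[60,[-529,-600,-10],[0,0,0.417]],[60,[-529,-600,-10],[0,0,0.417]],[60,[-529,-600,-10],[0,0,0.417]],[60,[-529,-600,-10],[0,0,0.417]]]}}

```text
t: 3.35
position: [0.5244, -0.0855, 0.2522]
ee_rot: [0.331, 0.944, 0.0, -0.0]
ft_force: [-0.2, 1.2, -0.3]
grip_width: 0.0599
grip_force: 0.0
```

```bash
cat >> h.py <<'E'
from scipy.spatial.transform import Rotation as Rn
def shift(target, yaw_y=None):
    "tool-axes shift (mm) and wz turn to world target, yaw_y = azimuth (deg) of tool y"
    o=get_obs(); R=Rn.from_quat(o['ee_rot']).as_matrix()
    d=R.T@(np.asarray(target)-o['position'])*1000
    cur=np.degrees(np.arctan2(R[1,1],R[0,1])); w=None
    if yaw_y is not None: w=np.radians((cur-yaw_y+90)%180-90)
    return d.round(1),w,cur
E
python3 - <<'E'
from h import *
o=get_obs(); print(o['t'],o['q'].round(2),o['position'],shift(o['position'])[2])
s=snapshot('wrist'); print('cam',-s['R'].T@s['t'],s['R'].round(2).tolist())
cv2.imwrite('pics/w1.png',s['img'])
im=s['img'].astype(int); P,u,v=cloud(s)
red=(im[v,u,2]>110)&(im[v,u,1]<70)&(im[v,u,0]<70)
q=P[red&(P[:,2]>.07)&(P[:,2]<.08)]
if len(q)>10: print('knob top',cv2.minAreaRect((q[:,:2]*1000).astype(np.float32)),q.mean(0),len(q))
m=(P[:,2]>.068)&(P[:,2]<.08)&(P[:,1]<-.13); q=P[m][:,:2]
print(len(q))
if len(q)>20:
    (c,r)=cv2.minEnclosingCircle((q*1000).astype(np.float32)); A=np.c_[2*q,np.ones(len(q))]; sol=np.linalg.lstsq(A,(q**2).sum(1),rcond=None)[0]; print('rim',c,r,sol[:2],np.sqrt(sol[2]+sol[0]**2+sol[1]**2),np.median(P[m][:,2]))
E
```

```text
3.35 [-0.42  0.2   0.59  1.82 -0.12  1.15  1.1 ] [ 0.52435221 -0.08552913  0.25221319] 51.37846514084048
cam [ 0.45934712 -0.03446225  0.38387135] [[0.62, 0.78, 0.0], [0.74, -0.59, 0.32], [0.25, -0.2, -0.95]]
knob top ((525.9644775390625, -89.07329559326172), (12.24077320098877, 46.94748306274414), 53.467472076416016) [ 0.52512268 -0.08841756  0.07476549] 884
1673
rim (513.6455688476562, -198.3274383544922) 35.61405944824219 [ 0.51312469 -0.19775243] 0.03225421695410113 0.07180440622346664
```

View pics/w1.png

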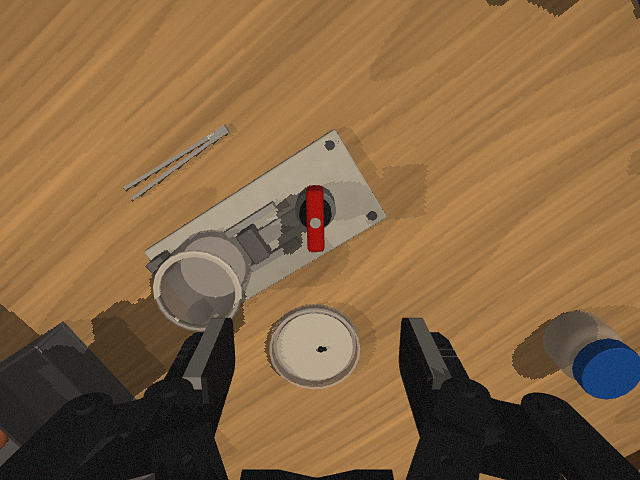

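The wrist picture shows the red bar at (315,218), the pot mouth at about (198,289) and the dish at (315,348). The knob is at (526,-89), the rim at (513.5,-198), and they are 110 mm apart as they should be. Next I'll grip the bar.

```bash
python3 -c "
from h import *
print(shift([.526,-.0888,.066],53.5))"
```

```text
(array([ -3.9,  -2.2, 186.2]), np.float64(-0.03547625196499952), np.float64(51.467360489462834))
```

Call:
{"method": "move_arm", "body": {"steps": [[40,[-4,-2,60],[0,0,-0.035]],[40,[-4,-2,110],[0,0,-0.035]],[40,[-4,-2,150],[0,0,-0.035]],[40,[-4,-2,175],[0,0,-0.035]],[40,[-4,-2,186],[0,0,-0.035]],[40,[-4,-2,186],[0,0,-0.035]],[5,[-4,-2,186],[0,0,-0.035]],[5,[-4,-2,186],[0,0,-0.035]],[5,[-4,-2,186],[0,0,-0.035]],[5,[-4,-2,186],[0,0,-0.035]]], "newtons": 30}}

```text
t: 4.65
position: [0.5277, -0.0898, 0.0676]
ee_rot: [0.314, 0.949, 0.001, 0.001]
ft_force: [0.8, 2.9, 6.8]
grip_width: 0.012
grip_force: 34.4
```

```bash
python3 -c "
from h import *
o=get_obs();print(o['position'],o['wrist_torque'],o['grip_width'],o['q'].round(2),shift(o['position'])[2])"
```

```text
[ 0.52768356 -0.08976722  0.0676461 ] [ 0.50404877 -0.00838233 -0.09255062] 0.011986133657739748 [-0.31  0.45  0.5   1.99 -0.3   0.78  1.3 ] 53.36925147057995
```

Call:
{"method": "move_arm", "body": {"steps": [[5,[0,0,0],[0,0,-0.1]],[5,[0,0,0],[0,0,-0.2]],[5,[0,0,0],[0,0,-0.3]],[5,[0,0,0],[0,0,-0.4]],[5,[0,0,0],[0,0,-0.5]],[5,[0,0,0],[0,0,-0.5]]], "newtons": 40}}

```text
t: 5.4
position: [0.528, -0.0892, 0.0677]
ee_rot: [0.069, 0.998, 0.001, 0.002]
ft_force: [0.5, 3.4, 6.3]
grip_width: 0.012
grip_force: 40.5
```

```bash
cat > st.py <<'E'
from h import *
o=get_obs();print(o['t'],o['position'].round(4),o['ft_force'].round(1),o['wrist_torque'].round(3),o['grip_width'].round(4),o['grip_force'],o['q'].round(2),shift(o['position'])[2])
E
python3 st.py
```

```text
Traceback (most recent call last):
  File "st.py", line 2, in <module>
    o=get_obs();print(o['t'],o['position'].round(4),o['ft_force'].round(1),o['wrist_torque'].round(3),o['grip_width'].round(4),o['grip_force'],o['q'].round(2),shift(o['position'])[2])
                                                                                                      ^^^^^^^^^^^^^^^^^^^^^
AttributeError: 'float' object has no attribute 'round'
```

```bash
sed -i "s/o\['grip_width'\].round(4)/round(o['grip_width'],4)/" st.py; python3 st.py
```

```text
5.4 [ 0.528  -0.0892  0.0677] [0.5 3.4 6.3] [ 0.754 -0.187  0.019] 0.012 40.512317419052124 [-0.22  0.42  0.38  1.99 -0.23  0.77  1.73] 82.0839940977201
```

Call:
{"method": "move_arm", "body": {"steps": [[5,[0,0,0],[0,0,-0.1]],[5,[0,0,0],[0,0,-0.15]],[5,[0,0,0],[0,0,-0.2]],[5,[0,0,0],[0,0,-0.2]]]}}

```text
t: 5.9
position: [0.5289, -0.0892, 0.0679]
ee_rot: [-0.027, 1.0, 0.002, 0.003]
ft_force: [2.2, 4.5, 5.1]
grip_width: 0.0122
grip_force: 90.0
```

```bash
python3 st.py
```

```text
5.9 [ 0.5289 -0.0892  0.0679] [2.2 4.5 5.1] [ 1.004 -0.596 -1.523] 0.0122 90.04927052767016 [-0.18  0.42  0.33  1.99 -0.2   0.76  1.89] 93.05687828582866
```

The torque rose to 1.5 N m with the knob backed off about 0.65 rad, so it is against the thread-start stop. Next I'll turn it clockwise.

Call:
{"method": "move_arm", "body": {"steps": [[5,[0,0,0],[0,0,0.13]],[5,[0,0,0],[0,0,0.28]],[5,[0,0,0],[0,0,0.43]],[5,[0,0,0],[0,0,0.58]],[5,[0,0,0],[0,0,0.73]],[5,[0,0,0],[0,0,0.88]],[5,[0,0,0],[0,0,1.03]],[5,[0,0,0],[0,0,1.18]],[5,[0,0,0],[0,0,1.3]],[5,[0,0,0],[0,0,1.37]],[5,[0,0,0],[0,0,1.37]]]}}

```text
t: 7.28
position: [0.527, -0.0903, 0.0676]
ee_rot: [0.609, 0.793, 0.001, 0.0]
ft_force: [-0.5, 1.3, 7.8]
grip_width: 0.0121
grip_force: 40.9
```

```bash
python3 st.py
```

```text
7.275 [ 0.527  -0.0903  0.0676] [-0.5  1.3  7.8] [ 0.458  0.262 -0.022] 0.0121 40.94845712184906 [-0.44  0.49  0.67  1.99 -0.42  0.8   0.73] 14.941989277810684
```

Call:
{"method": "move_arm", "body": {"steps": [[5,[0,0,0],[0,0,0.04]],[5,[0,0,0],[0,0,0.08]],[5,[0,0,0],[0,0,0.08]]]}}

```text
t: 7.65
position: [0.5269, -0.0903, 0.0676]
ee_rot: [0.64, 0.768, 0.001, 0.0]
ft_force: [-0.7, 2.2, 8.3]
grip_width: 0.0122
grip_force: 41.0
```

```bash
python3 st.py
```

```text
7.65 [ 0.5269 -0.0903  0.0676] [-0.7  2.2  8.3] [ 0.443  0.364 -0.063] 0.0122 40.957379937171936 [-0.45  0.49  0.69  1.99 -0.44  0.8   0.67] 10.356436851555635
```

Call:
{"method": "move_arm", "body": {"steps": [[5,[0,0,0],[0,0,0.04]],[5,[0,0,0],[0,0,0.08]],[5,[0,0,0],[0,0,0.08]]]}}

```text
t: 8.02
position: [0.5268, -0.0904, 0.0676]
ee_rot: [0.671, 0.742, 0.001, 0.0]
ft_force: [-1.2, 2.1, 8.7]
grip_width: 0.0124
grip_force: 41.0
```

```bash
python3 st.py
```

```text
8.025 [ 0.5268 -0.0904  0.0676] [-1.2  2.1  8.7] [ 0.456  0.287 -0.04 ] 0.0124 41.00436866283417 [-0.47  0.5   0.71  1.99 -0.45  0.81  0.6 ] 5.7756736646127
```

Call:
{"method": "move_arm", "body": {"steps": [[5,[0,0,0],[0,0,0.05]],[5,[0,0,0],[0,0,0.1]],[5,[0,0,0],[0,0,0.1]]]}}

```text
t: 8.4
position: [0.5267, -0.0905, 0.0676]
ee_rot: [0.705, 0.709, 0.0, 0.0]
ft_force: [-1.7, 1.3, 8.6]
grip_width: 0.012
grip_force: 46.3
```

```bash
python3 st.py
python3 - <<'E'
from h import *
s=snapshot('wrist'); cv2.imwrite('pics/w2.png',s['img'])
E
```

```text
8.4 [ 0.5267 -0.0905  0.0676] [-1.7  1.3  8.6] [0.262 0.399 0.899] 0.012 46.344791650772095 [-0.49  0.51  0.74  1.99 -0.47  0.81  0.52] 0.32058418814010187
```

View pics/w2.png

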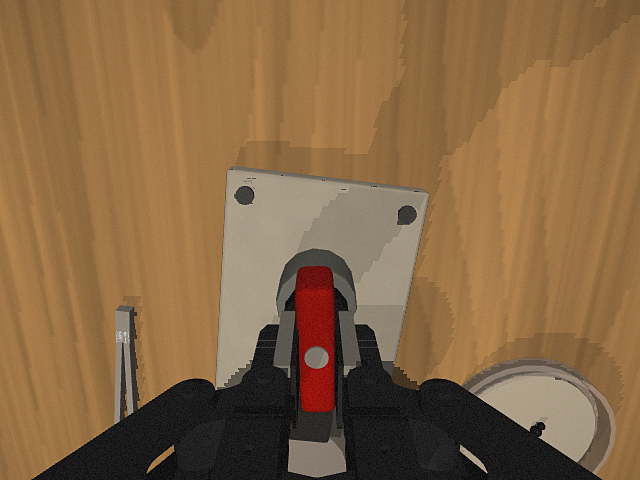

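The torque is at +0.9 N m against the tight stop, and the picture shows the bar at (318,340) squarely between the pads. One more nudge, then I'll release and lift.

Call:
{"method": "move_arm", "body": {"steps": [[5,[0,0,0],[0,0,0.05]],[5,[0,0,0],[0,0,0.05]],[15,[0,0,0],[0,0,0.05]],[40,[0,0,0],[0,0,0.05]],[40,[0,0,0],[0,0,0.05]],[40,[0,0,-40],[0,0,0.05]],[60,[0,0,-100],[0,0,0.05]],[60,[0,0,-150],[0,0,0.05]],[60,[0,0,-184],[0,0,0.05]],[60,[0,0,-184],[0,0,0.05]]]}}

```text
t: 9.7
position: [0.5277, -0.091, 0.2527]
ee_rot: [0.724, 0.69, 0.002, 0.002]
ft_force: [0.2, 0.2, 0.0]
grip_width: 0.0601
grip_force: 0.0
```

```bash
python3 st.py
python3 - <<'E'
from h import *
s=snapshot('wrist'); im=s['img'].astype(int); P,u,v=cloud(s)
cv2.imwrite('pics/w3.png',s['img'])
red=(im[v,u,2]>110)&(im[v,u,1]<70)&(im[v,u,0]<70)
q=P[red&(P[:,2]>.07)&(P[:,2]<.08)]
print('knob top',cv2.minAreaRect((q[:,:2]*1000).astype(np.float32)),q.mean(0),len(q))
m=(P[:,2]>.068)&(P[:,2]<.08)&(P[:,1]<-.13); q=P[m][:,:2]
if len(q)>20:
    (c,r)=cv2.minEnclosingCircle((q*1000).astype(np.float32)); A=np.c_[2*q,np.ones(len(q))]; sol=np.linalg.lstsq(A,(q**2).sum(1),rcond=None)[0]; print('rim',c,r,sol[:2],np.sqrt(sol[2]+sol[0]**2+sol[1]**2),np.median(P[m][:,2]))
E
```

```text
9.7 [ 0.5277 -0.091   0.2527] [0.2 0.2 0. ] [ 0.023 -0.002  0.07 ] 0.0601 0.0 [-0.68  0.27  0.93  1.82 -0.24  1.16  0.28] -2.8038770757822933
knob top ((525.966552734375, -88.79048156738281), (11.883169174194336, 46.796321868896484), 3.3154852390289307) [ 0.52589018 -0.08772691  0.07477058] 873
rim (513.1162719726562, -198.61489868164062) 35.78792953491211 [ 0.51354231 -0.19760565] 0.03225353281279039 0.07183164924487546
```

The bar has turned 0.876 rad clockwise from its start and the torque showed the stop, so the knob is tight. Now to a position above the tool.

Call:
{"method": "move_arm", "body": {"steps": [[60,[60,-12,0],[0,0,0]],[60,[120,-25,0],[0,0,0]],[60,[180,-38,0],[0,0,0]],[60,[240,-50,0],[0,0,0]],[60,[287,-60,0],[0,0,0]],[60,[287,-60,0],[0,0,0]],[60,[287,-60,0],[0,0,0]]]}}

```text
t: 10.62
position: [0.4796, 0.1979, 0.2489]
ee_rot: [0.724, 0.689, -0.002, 0.0]
ft_force: [0.2, -0.1, -0.6]
grip_width: 0.0602
grip_force: 0.0
```

```bash
python3 st.py
python3 - <<'E'
from h import *
s=snapshot('wrist'); im=s['img'].astype(int); P,u,v=cloud(s)
cv2.imwrite('pics/w4.png',s['img'])
b,g,r=im[v,u].T
near=(abs(P[:,0]-.482)<.06)&(abs(P[:,1]-.199)<.06)
o=(P[:,2]>.116)&(P[:,2]<.128)&near
print('handle top',cv2.minEnclosingCircle((P[o][:,:2]*1000).astype(np.float32)),P[o].mean(0),len(P[o]))
st=(abs(P[:,2]-.05)<.003)&near
print('stand',cv2.minAreaRect((P[st][:,:2]*1000).astype(np.float32)),np.median(P[st][:,2]))
d=P[near&(P[:,2]>.06)&(P[:,2]<.115)]; print('side',d.min(0),d.max(0))
print(shift([.482,.199,.08],0))
E
```

```text
10.625 [0.4796 0.1979 0.2489] [ 0.2 -0.1 -0.6] [-0.06  -0.063  0.022] 0.0602 0.0 [-1.18  0.22  0.82  1.85 -0.17  1.15 -0.35] -2.838756471862226
handle top ((481.9354248046875, 199.4061737060547), 11.321349143981934) [0.48191337 0.2005378  0.12147542] 965
stand ((481.82659912109375, 198.95855712890625), (70.24662780761719, 70.6078872680664), 27.577342987060547) 0.050094795345628454
side [0.47089457 0.19759339 0.06007332] [0.4929255  0.2105875  0.11457504]
(array([  2.2,   2.2, 169.3]), np.float64(-0.05120648806499534), np.float64(-2.9339156498112526))
```

View pics/w4.png

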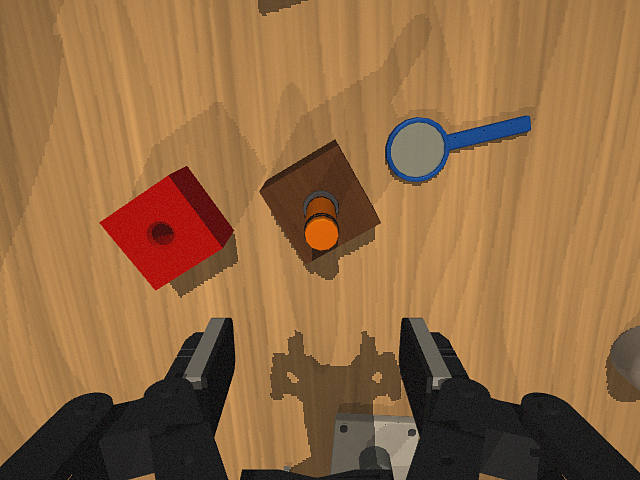

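The picture shows the orange handle top at (322,233) in the wooden stand. Handle axis and stand centre agree at (482,199.2). I'll grip it.

Call:
{"method": "move_arm", "body": {"steps": [[60,[2,2,50],[0,0,0]],[60,[2,2,100],[0,0,0]],[60,[2,2,145],[0,0,0]],[60,[2,2,169],[0,0,0]],[60,[2,2,169],[0,0,0]],[60,[2,2,169],[0,0,0]],[15,[2,2,169],[0,0,0]],[15,[2,2,169],[0,0,0]],[15,[2,2,169],[0,0,0]],[15,[2,2,169],[0,0,0]],[15,[2,2,169],[0,0,0]]], "newtons": 40}}

```text
t: 12.05
position: [0.4829, 0.2013, 0.0823]
ee_rot: [0.724, 0.69, 0.001, -0.0]
ft_force: [-1.8, -1.0, 6.6]
grip_width: 0.0212
grip_force: 38.9
```

```bash
python3 st.py; python3 -c "
from h import *
print(shift([.482,.1992,.08]))"
```

```text
12.05 [0.4829 0.2013 0.0823] [-1.8 -1.   6.6] [-0.091  0.337 -0.011] 0.0212 38.893412947654724 [-1.04  0.45  0.7   2.01 -0.4   0.82 -0.16] -2.796965156678216
(array([-2.2, -0.8,  2.3]), None, np.float64(-2.796965156678216))
```

Call:
{"method": "move_arm", "body": {"steps": [[15,[0,0,-30],[0,0,0]],[15,[0,0,-65],[0,0,0]],[15,[0,0,-100],[0,0,0]],[15,[-20,3,-100],[0,0,0]],[15,[-60,9,-100],[0,0,0]],[15,[-105,15,-100],[0,0,0]],[15,[-150,21,-100],[0,0,0]],[15,[-195,28,-100],[0,0,0]],[15,[-240,34,-100],[0,0,0]],[15,[-285,41,-100],[0,0,0]],[15,[-325,47,-100],[0,0,0]],[15,[-355,51,-100],[0,0,0]],[15,[-367,53,-100],[0,0,0]],[15,[-367,53,-100],[0,0,0]],[15,[-367,53,-85],[0,0,0]],[15,[-367,53,-85],[0,0,0]]]}}

```text
t: 14.05
position: [0.5163, -0.166, 0.1644]
ee_rot: [0.723, 0.69, -0.001, -0.002]
ft_force: [0.8, -0.1, -0.3]
grip_width: 0.021
grip_force: 39.3
```

```bash
python3 st.py
python3 - <<'E'
from h import *
s=snapshot('wrist'); cv2.imwrite('pics/w5.png',s['img'])
np.savez('w5.npz',**{k:s[k] for k in ['img','range_z','fx','fy','cx','cy','R','t']})
o=get_obs(); p=o['position']
for dz in (.0723,.0623): print(pix(s,p-[.0009,.0021,dz]))
print(get_obs()['ft_force'])
E
```

```text
14.05 [ 0.5163 -0.166   0.1644] [ 0.8 -0.1 -0.3] [ 0.059 -0.012 -0.017] 0.021 39.26840364933014 [-0.45  0.4   0.86  1.9  -0.36  1.01  0.52] -2.666014615841561
(np.float64(317.4784950348849), np.float64(275.3841274327986))
(np.float64(317.4573544104932), np.float64(283.31683259705926))
[-0.41843731 -0.26551632 -0.97162218]
```

View pics/w5.png

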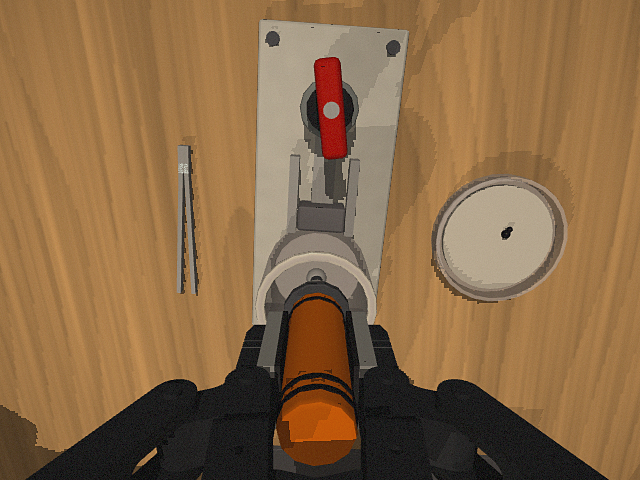

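The picture shows the ball just past the collar at about (316,275), inside the pot-mouth ring whose top edge is at about row 256. Next I'll fit the ball and rim in this same view.

```bash
python3 - <<'E'
from h import *
from scipy.optimize import least_squares
s=dict(np.load('w5.npz')); P,u,v=cloud(s)
w=(u>300)&(u<334)&(v>262)&(v<286)
Q=P[w]; m=(Q[:,2]>.088)&(Q[:,2]<.108); print('ball-ish',m.sum(),u[w][m].min(),u[w][m].max(),v[w][m].min(),v[w][m].max())
B=Q[m]
f=least_squares(lambda c:np.linalg.norm(B-c,axis=1)-.005,B.mean(0)-[0,0,.003],loss='soft_l1',f_scale=.0005); print('ball c',f.x.round(4),np.std(f.fun))
print(s['range_z'][262:290:2,317].round(3)) 
m=(abs(P[:,2]-.0718)<.003)&(np.hypot(P[:,0]-.5133,P[:,1]+.198)<.042)&(np.hypot(P[:,0]-.5133,P[:,1]+.198)>.025)
q=P[m][:,:2]; print(len(q),q.min(0),q.max(0))
r=least_squares(lambda c:np.hypot(q[:,0]-c[0],q[:,1]-c[1])-.0325,[.5133,-.198],loss='soft_l1',f_scale=.001); print('rim',r.x.round(4), np.hypot(*(q-r.x).T).min(), np.hypot(*(q-r.x).T).max())
E
python3 - <<'E'
import cv2
im=cv2.imread('pics/w5.png')[235:335,245:390]; cv2.imwrite('pics/w5c.png',cv2.resize(im,None,fx=5,fy=5,interpolation=cv2.INTER_NEAREST))
E
```

```text
ball-ish 205 306 325 268 281
ball c [ 0.5151 -0.1684  0.0981] 0.0007959447489988429
[0.3   0.301 0.301 0.214 0.212 0.212 0.211 0.21  0.208 0.198 0.177 0.174
 0.175 0.175]
1992 [ 0.47843755 -0.20992875] [ 0.54836517 -0.16307298]
rim [ 0.5135 -0.198 ] 0.02896387655484203 0.03527632870484995
```

View pics/w5c.png

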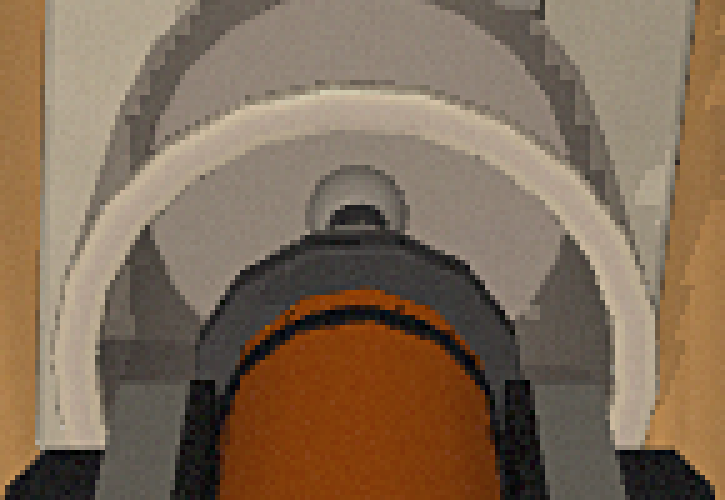

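Call:
{"method": "move_arm", "body": {"steps": [[15,[-1.6,1.8,0],[0,0,0]],[15,[-1.6,1.8,10],[0,0,0]],[15,[-1.6,1.8,16],[0,0,0]],[15,[-1.6,1.8,16],[0,0,0]]]}}

```text
t: 14.6
position: [0.5185, -0.1697, 0.1495]
ee_rot: [0.724, 0.69, -0.0, -0.001]
ft_force: [0.1, -0.5, -1.9]
grip_width: 0.0209
grip_force: 39.3
```

```bash
python3 st.py; python3 -c "
from h import *
print(shift([.5180,-.1677,.1391]))
s=snapshot('wrist');P,u,v=cloud(s);from scipy.optimize import least_squares
w=(u>300)&(u<334)&(v>262)&(v<286)
Q=P[w]; m=(Q[:,2]>.075)&(Q[:,2]<.094); B=Q[m]
f=least_squares(lambda c:np.linalg.norm(B-c,axis=1)-.005,B.mean(0)-[0,0,.003],loss='soft_l1',f_scale=.0005); print('ball c',f.x.round(4),len(B))
print(get_obs()['ft_force'],get_obs()['position'])"
```

```text
14.6 [ 0.5185 -0.1697  0.1495] [ 0.1 -0.5 -1.9] [ 0.016  0.015 -0.01 ] 0.0209 39.268614649772644 [-0.43  0.42  0.85  1.91 -0.38  0.98  0.54] -2.809096472619784
(array([ 1.9, -0.6, 10.4]), None, np.float64(-2.809096472619784))
ball c [ 0.5174 -0.1721  0.0833] 202
[ 0.04121319  0.27464004 -0.6235809 ] [ 0.51882429 -0.16986194  0.14992266]
```

Call:
{"method": "move_arm", "body": {"steps": [[15,[0,0,0],[0,0,0]],[15,[0,0,0],[0,0,0]]]}}

```text
t: 14.9
position: [0.5193, -0.1699, 0.1505]
ee_rot: [0.724, 0.69, 0.0, 0.0]
ft_force: [-0.8, 0.6, 0.1]
grip_width: 0.0212
grip_force: 39.3
```

```bash
python3 st.py
```

```text
14.9 [ 0.5193 -0.1699  0.1505] [-0.8  0.6  0.1] [-0.027  0.006 -0.005] 0.0212 39.26877737045288 [-0.43  0.42  0.85  1.9  -0.38  0.98  0.54] -2.8044307720190726
```

Call:
{"method": "move_arm", "body": {"steps": [[15,[2.4,-1,0],[0,0,0]],[15,[2.4,-1,0],[0,0,0]],[15,[2.4,-1,0],[0,0,0]]]}}

```text
t: 15.28
position: [0.5183, -0.1673, 0.1503]
ee_rot: [0.724, 0.69, 0.0, 0.0]
ft_force: [-0.5, -0.3, -1.8]
grip_width: 0.021
grip_force: 39.3
```

```bash
python3 st.py
```

```text
15.275 [ 0.5183 -0.1673  0.1503] [-0.5 -0.3 -1.8] [-0.007 -0.048 -0.013] 0.021 39.268768429756165 [-0.43  0.42  0.85  1.91 -0.38  0.98  0.54] -2.78930103022245
```

Call:
{"method": "move_arm", "body": {"steps": [[15,[0,-0.4,3],[0,0,0]],[15,[0,-0.4,6],[0,0,0]],[15,[0,-0.4,8],[0,0,0]],[15,[0,-0.4,10],[0,0,0]],[15,[0,-0.4,11.5],[0,0,0]],[15,[0,-0.4,11.5],[0,0,0]],[15,[0,-0.4,11.5],[0,0,0]]]}}

```text
t: 16.15
position: [0.5178, -0.1675, 0.1389]
ee_rot: [0.724, 0.69, 0.0, -0.0]
ft_force: [-1.2, 0.3, 1.7]
grip_width: 0.0207
grip_force: 39.3
```

```bash
python3 st.py
python3 - <<'E'
from h import *
F=[];p=[]
for i in range(4):
    s=snapshot('wrist' if i else 'scene'); o=get_obs(); F.append(o['ft_force']); p.append(o['position'])
    if i==0: cv2.imwrite('pics/s6.png',cv2.resize(s['img'][250:390,110:290],None,fx=4,fy=4,interpolation=cv2.INTER_CUBIC))
print(np.round(F,1),np.mean(F,0),np.mean(p,0))
E
```

```text
16.15 [ 0.5178 -0.1675  0.1389] [-1.2  0.3  1.7] [ 0.03   0.238 -0.017] 0.0207 39.345322251319885 [-0.42  0.44  0.84  1.92 -0.39  0.96  0.55] -2.8072287732257766
[[-0.7  0.1  1.2]
 [-0.5 -0.4  1.5]
 [ 0.4 -0.4  1.5]
 [-0.1  0.5  1.9]] [-0.22597061 -0.04499889  1.51657682] [ 0.51778282 -0.16741705  0.13884818]
```

View pics/s6.png

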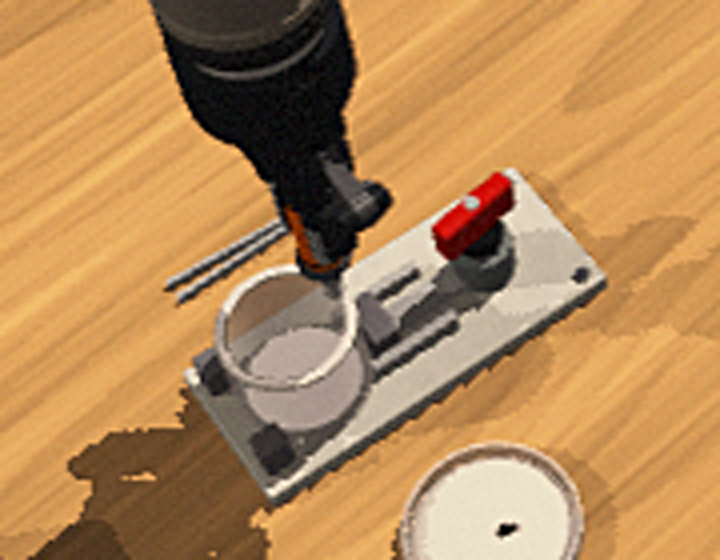

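The ball sits on the inner edge on the knob's side with about 2.5 N of push, allowing for the tool's weight. The picture shows the nose at about (335,285) on the rim's edge facing the knob. Now the circle tables.

```bash
cat > circ.py <<'E'
from h import *
import sys
a,b,n=map(float,sys.argv[1:4]); C=np.array([.5145,-.1957]); r=28.5
o=get_obs(); R=Rn.from_quat(o['ee_rot']).as_matrix(); ux=R[:2,0]; az=np.degrees(np.arctan2(ux[1],ux[0])); off=az-83.4
rel=(o['position'][:2]-C)*1000; yd=np.array([np.cos(np.radians(83.4)),np.sin(np.radians(83.4))]); xd=np.array([yd[1],-yd[0]])
print('t',o['t'],'r',np.hypot(*rel).round(2),'phi',np.degrees(np.arctan2(rel@xd,rel@yd)).round(1),'z',o['position'][2].round(4),'F',o['ft_force'].round(1),'off',off.round(2))
f=lambda p:r*np.array([np.cos(np.radians(p+off)),np.sin(np.radians(p+off))])
for p in np.linspace(a,b,int(n)+1)[1:]: print(p,(f(p)-f(a)).round(1).tolist(),end=' ')
E
python3 circ.py 0 90 18
```

```text
t 16.35 r 28.49 phi 0.1 z 0.1388 F [-0.1  0.5  1.9] off 3.8
5.0 [-0.3, 2.5] 10.0 [-0.8, 4.9] 15.0 [-1.5, 7.3] 20.0 [-2.4, 9.6] 25.0 [-3.5, 11.8] 30.0 [-4.8, 14.0] 35.0 [-6.2, 16.0] 40.0 [-7.9, 17.8] 45.0 [-9.7, 19.6] 50.0 [-11.6, 21.1] 55.0 [-13.7, 22.5] 60.0 [-15.9, 23.7] 65.0 [-18.1, 24.7] 70.0 [-20.5, 25.5] 75.0 [-22.9, 26.1] 80.0 [-25.4, 26.4] 85.0 [-27.8, 26.6] 90.0 [-30.3, 26.6]
```

Call:
{"method": "move_arm", "body": {"steps": [[15,[-0.3,2.5,-0.2],[0,0,0]],[15,[-0.8,4.9,-0.3],[0,0,0]],[15,[-1.5,7.3,-0.3],[0,0,0]],[15,[-2.4,9.6,-0.3],[0,0,0]],[15,[-3.5,11.8,-0.3],[0,0,0]],[15,[-4.8,14,-0.3],[0,0,0]],[15,[-6.2,16,-0.3],[0,0,0]],[15,[-7.9,17.8,-0.3],[0,0,0]],[15,[-9.7,19.6,-0.3],[0,0,0]],[15,[-11.6,21.1,-0.3],[0,0,0]],[15,[-13.7,22.5,-0.3],[0,0,0]],[15,[-15.9,23.7,-0.3],[0,0,0]]]}}

```text
t: 17.85
position: [0.5409, -0.1845, 0.1391]
ee_rot: [0.724, 0.69, 0.0, -0.0]
ft_force: [-1.0, 1.2, 0.9]
grip_width: 0.0212
grip_force: 39.4
```

```bash
python3 circ.py 60 150 18
```

```text
t 17.85 r 28.66 phi 60.3 z 0.1391 F [-1.   1.2  0.9] off 3.8
65.0 [-2.3, 1.0] 70.0 [-4.6, 1.8] 75.0 [-7.0, 2.4] 80.0 [-9.5, 2.8] 85.0 [-12.0, 2.9] 90.0 [-14.5, 2.9] 95.0 [-16.9, 2.6] 100.0 [-19.4, 2.1] 105.0 [-21.8, 1.4] 110.0 [-24.1, 0.5] 115.0 [-26.3, -0.6] 120.0 [-28.4, -1.9] 125.0 [-30.4, -3.4] 130.0 [-32.3, -5.0] 135.0 [-34.0, -6.8] 140.0 [-35.6, -8.7] 145.0 [-37.0, -10.8] 150.0 [-38.2, -13.0]
```

Call:
{"method": "move_arm", "body": {"steps": [[15,[-2.3,1,0],[0,0,0]],[15,[-4.6,1.8,0],[0,0,0]],[15,[-7,2.4,0],[0,0,0]],[15,[-9.5,2.8,0],[0,0,0]],[15,[-12,2.9,0],[0,0,0]],[15,[-14.5,2.9,0],[0,0,0]],[15,[-16.9,2.6,0],[0,0,0]],[15,[-19.4,2.1,0],[0,0,0]],[15,[-21.8,1.4,0],[0,0,0]],[15,[-24.1,0.5,0],[0,0,0]],[15,[-26.3,-0.6,0],[0,0,0]],[15,[-28.4,-1.9,0],[0,0,0]],[15,[-30.4,-3.4,0],[0,0,0]],[15,[-32.3,-5,0],[0,0,0]],[15,[-34,-6.8,0],[0,0,0]],[15,[-35.6,-8.7,0],[0,0,0]],[15,[-37,-10.8,0],[0,0,0]],[15,[-38.2,-13,0],[0,0,0]]]}}

```text
t: 20.1
position: [0.5259, -0.222, 0.1391]
ee_rot: [0.724, 0.69, 0.0, 0.0]
ft_force: [0.3, 1.8, 1.7]
grip_width: 0.0205
grip_force: 39.3
```

```bash
python3 circ.py 150 240 18
```

```text
t 20.1 r 28.65 phi 150.0 z 0.1391 F [0.3 1.8 1.7] off 3.8
155.0 [-1.0, -2.3] 160.0 [-1.8, -4.6] 165.0 [-2.4, -7.0] 170.0 [-2.8, -9.5] 175.0 [-2.9, -12.0] 180.0 [-2.9, -14.5] 185.0 [-2.6, -16.9] 190.0 [-2.1, -19.4] 195.0 [-1.4, -21.8] 200.0 [-0.5, -24.1] 205.0 [0.6, -26.3] 210.0 [1.9, -28.4] 215.0 [3.4, -30.4] 220.0 [5.0, -32.3] 225.0 [6.8, -34.0] 230.0 [8.7, -35.6] 235.0 [10.8, -37.0] 240.0 [13.0, -38.2]
```

Call:
{"method": "move_arm", "body": {"steps": [[15,[-1,-2.3,0],[0,0,0]],[15,[-1.8,-4.6,0],[0,0,0]],[15,[-2.4,-7,0],[0,0,0]],[15,[-2.8,-9.5,0],[0,0,0]],[15,[-2.9,-12,0],[0,0,0]],[15,[-2.9,-14.5,0],[0,0,0]],[15,[-2.6,-16.9,0],[0,0,0]],[15,[-2.1,-19.4,0],[0,0,0]],[15,[-1.4,-21.8,0],[0,0,0]],[15,[-0.5,-24.1,0],[0,0,0]],[15,[0.6,-26.3,0],[0,0,0]],[15,[1.9,-28.4,0],[0,0,0]],[15,[3.4,-30.4,0],[0,0,0]],[15,[5,-32.3,0],[0,0,0]],[15,[6.8,-34,0],[0,0,0]],[15,[8.7,-35.6,0],[0,0,0]],[15,[10.8,-37,0],[0,0,0]],[15,[13,-38.2,0],[0,0,0]]]}}

```text
t: 22.35
position: [0.4881, -0.2071, 0.1391]
ee_rot: [0.724, 0.69, -0.0, -0.0]
ft_force: [1.3, -1.4, 2.0]
grip_width: 0.0211
grip_force: 39.3
```

```bash
python3 circ.py 240 330 18
```

```text
t 22.35 r 28.8 phi -120.0 z 0.1391 F [ 1.3 -1.4  2. ] off 3.79
245.0 [2.3, -1.0] 250.0 [4.6, -1.8] 255.0 [7.0, -2.4] 260.0 [9.5, -2.8] 265.0 [12.0, -2.9] 270.0 [14.5, -2.9] 275.0 [16.9, -2.6] 280.0 [19.4, -2.1] 285.0 [21.8, -1.4] 290.0 [24.1, -0.5] 295.0 [26.3, 0.6] 300.0 [28.4, 1.9] 305.0 [30.4, 3.4] 310.0 [32.3, 5.0] 315.0 [34.0, 6.8] 320.0 [35.6, 8.7] 325.0 [37.0, 10.8] 330.0 [38.2, 13.0]
```

Call:
{"method": "move_arm", "body": {"steps": [[15,[2.3,-1,0],[0,0,0]],[15,[4.6,-1.8,0],[0,0,0]],[15,[7,-2.4,0],[0,0,0]],[15,[9.5,-2.8,0],[0,0,0]],[15,[12,-2.9,0],[0,0,0]],[15,[14.5,-2.9,0],[0,0,0]],[15,[16.9,-2.6,0],[0,0,0]],[15,[19.4,-2.1,0],[0,0,0]],[15,[21.8,-1.4,0],[0,0,0]],[15,[24.1,-0.5,0],[0,0,0]],[15,[26.3,0.6,0],[0,0,0]],[15,[28.4,1.9,0],[0,0,0]],[15,[30.4,3.4,0],[0,0,0]],[15,[32.3,5,0],[0,0,0]],[15,[34,6.8,0],[0,0,0]],[15,[35.6,8.7,0],[0,0,0]],[15,[37,10.8,0],[0,0,0]],[15,[38.2,13,0],[0,0,0]]]}}

```text
t: 24.6
position: [0.5031, -0.1693, 0.139]
ee_rot: [0.724, 0.69, 0.0, -0.0]
ft_force: [-0.5, -1.0, 1.5]
grip_width: 0.0211
grip_force: 39.4
```

```bash
python3 circ.py 330 365 7
```

```text
t 24.6 r 28.76 phi -29.9 z 0.139 F [-0.5 -1.   1.5] off 3.8
335.0 [1.0, 2.3] 340.0 [1.8, 4.6] 345.0 [2.4, 7.0] 350.0 [2.8, 9.5] 355.0 [2.9, 12.0] 360.0 [2.9, 14.5] 365.0 [2.6, 16.9]
```

Call:
{"method": "move_arm", "body": {"steps": [[15,[1,2.3,0],[0,0,0]],[15,[1.8,4.6,0],[0,0,0]],[15,[2.4,7,0],[0,0,0]],[15,[2.8,9.5,0],[0,0,0]],[15,[2.9,12,0],[0,0,0]],[15,[2.9,14.5,0],[0,0,0]],[15,[2.8,15.4,0],[0,0,0]],[15,[2.8,15.4,0],[0,0,0]],[15,[2.8,15.4,0],[0,0,0]]]}}

```text
t: 25.72
position: [0.519, -0.1674, 0.1392]
ee_rot: [0.724, 0.69, 0.0, 0.0]
ft_force: [-0.9, -0.3, 1.8]
grip_width: 0.021
grip_force: 39.4
```

```bash
python3 circ.py 0 5 1; python3 st.py
```

```text
t 25.725 r 28.67 phi 2.5 z 0.1392 F [-0.9 -0.3  1.8] off 3.8
5.0 [-0.3, 2.5] 25.725 [ 0.519  -0.1674  0.1392] [-0.9 -0.3  1.8] [ 0.035  0.11  -0.009] 0.021 39.373599886894226 [-0.42  0.44  0.83  1.92 -0.39  0.96  0.55] -2.7998133402203447
```

Call:
{"method": "move_arm", "body": {"steps": [[15,[0,0,-5],[0,0,0]],[15,[0,0,-15],[0,0,0]],[15,[0,0,-30],[0,0,0]],[15,[0,0,-45],[0,0,0]],[15,[0,0,-45],[0,0,0]],[15,[0,0,-45],[0,0,0]]]}}

```text
t: 26.48
position: [0.5186, -0.1673, 0.184]
ee_rot: [0.724, 0.69, 0.0, -0.0]
ft_force: [0.3, 0.4, -1.5]
grip_width: 0.021
grip_force: 39.4
```

```bash
python3 st.py
python3 - <<'E'
from h import *
from scipy.optimize import least_squares
s=snapshot('wrist');P,u,v=cloud(s); z=get_obs()['position'][2]-.0723
w=(u>300)&(u<334)&(v>262)&(v<286); Q=P[w]; B=Q[abs(Q[:,2]-z-.006)<.009]
f=least_squares(lambda c:np.linalg.norm(B-c,axis=1)-.005,B.mean(0)-[0,0,.003],loss='soft_l1',f_scale=.0005); print('ball-TCP',(f.x-get_obs()['position']).round(4),len(B))
im=s['img'].astype(int)
red=(im[v,u,2]>110)&(im[v,u,1]<70)&(im[v,u,0]<70); q=P[red&(P[:,2]>.07)&(P[:,2]<.08)]
print('knob',cv2.minAreaRect((q[:,:2]*1000).astype(np.float32)))
print(shift([.4830,.2014,get_obs()['position'][2]]))
E
```

```text
26.475 [ 0.5186 -0.1673  0.184 ] [ 0.3  0.4 -1.5] [0.033 0.024 0.039] 0.021 39.352097511291504 [-0.46  0.38  0.88  1.87 -0.34  1.04  0.5 ] -2.7927887852640407
ball-TCP [-0.0008 -0.0024 -0.0662] 205
knob ((525.9236450195312, -88.9371337890625), (12.00602912902832, 47.215492248535156), 3.1113600730895996)
(array([ 3.665e+02, -5.330e+01,  2.000e-01]), None, np.float64(-2.7944856777570677))
```

Call:
{"method": "move_arm", "body": {"steps": [[15,[20,-3,0],[0,0,0]],[15,[60,-9,0],[0,0,0]],[15,[105,-15,0],[0,0,0]],[15,[150,-22,0],[0,0,0]],[15,[195,-28,0],[0,0,0]],[15,[240,-35,0],[0,0,0]],[15,[285,-41,0],[0,0,0]],[15,[325,-47,0],[0,0,0]],[15,[352,-51,0],[0,0,0]],[15,[366.5,-53.3,0],[0,0,0]],[15,[366.5,-53.3,0],[0,0,0]],[15,[366.5,-53.3,0],[0,0,0]],[15,[366.5,-53.3,20],[0,0,0]],[15,[366.5,-53.3,40],[0,0,0]],[15,[366.5,-53.3,46],[0,0,0]],[15,[366.5,-53.3,46],[0,0,0]],[15,[366.5,-53.3,46],[0,0,0]],[15,[366.5,-53.3,46],[0,0,0]]]}}

```text
t: 28.78
position: [0.4839, 0.2013, 0.1388]
ee_rot: [0.724, 0.69, 0.001, 0.0]
ft_force: [0.1, 0.2, -1.9]
grip_width: 0.021
grip_force: 39.4
```

```bash
python3 st.py
python3 - <<'E'
from h import *
s=snapshot('wrist'); cv2.imwrite('pics/w7.png',s['img'])
print(shift([.4829,.2014,.0823]))
E
```

```text
28.775 [0.4839 0.2013 0.1388] [ 0.1  0.2 -1.9] [-0.043  0.021  0.018] 0.021 39.35211718082428 [-1.1   0.37  0.77  1.97 -0.32  0.93 -0.22] -2.804407629510908
(array([-0. , -0.9, 56.4]), None, np.float64(-2.798172435511148))
```

View pics/w7.png

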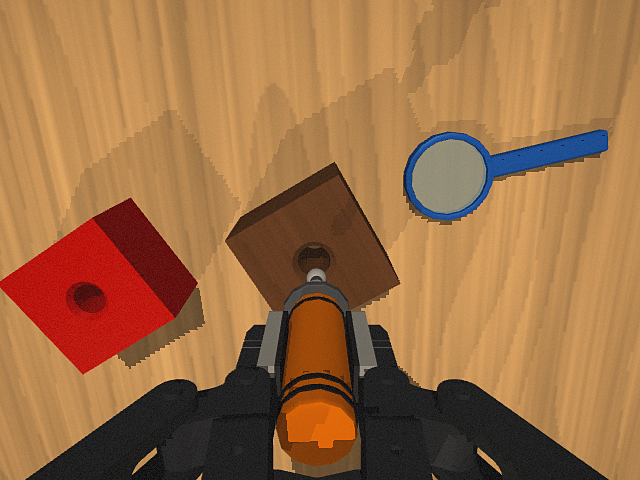

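The picture shows the ball at (316,276) hanging 16 mm over the wooden block's hole at (314,258), which fits the computed 0.9 mm correction. Next I'll lower it in.

Call:
{"method": "move_arm", "body": {"steps": [[15,[0,-0.9,3],[0,0,0]],[15,[0,-0.9,10],[0,0,0]],[15,[0,-0.9,17],[0,0,0]],[15,[0,-0.9,24],[0,0,0]],[15,[0,-0.9,31],[0,0,0]],[15,[0,-0.9,38],[0,0,0]],[15,[0,-0.9,45],[0,0,0]],[15,[0,-0.9,50],[0,0,0]],[15,[0,-0.9,54],[0,0,0]],[15,[0,-0.9,56.5],[0,0,0]],[15,[0,-0.9,57.5],[0,0,0]],[15,[0,-0.9,57.5],[0,0,0]],[15,[0,-0.9,57.5],[0,0,0]]]}}

```text
t: 30.45
position: [0.4825, 0.2012, 0.0823]
ee_rot: [0.724, 0.689, 0.0, -0.001]
ft_force: [-4.4, -1.9, 13.6]
grip_width: 0.0212
grip_force: 40.7
```

```bash
python3 st.py
```

```text
30.45 [0.4825 0.2012 0.0823] [-4.4 -1.9 13.6] [-0.324  1.065 -0.027] 0.0212 40.716535449028015 [-1.05  0.45  0.71  2.01 -0.41  0.82 -0.15] -2.821814003416972
```

Call:
{"method": "move_arm", "body": {"steps": [[15,[0,0,-0.7],[0,0,0]],[24,[0,0,-0.7],[0,0,0]],[28,[0,0,-0.7],[0,0,0]],[40,[0,0,-0.7],[0,0,0]],[60,[0,0,-0.7],[0,0,0]],[60,[0,0,-0.7],[0,0,0]],[60,[0,0,-30],[0,0,0]],[60,[0,0,-80],[0,0,0]],[60,[0,0,-130],[0,0,0]],[60,[0,0,-168],[0,0,0]],[60,[0,0,-168],[0,0,0]],[60,[0,0,-168],[0,0,0]]]}}

```text
t: 31.95
position: [0.4818, 0.2011, 0.2479]
ee_rot: [0.724, 0.69, -0.0, -0.0]
ft_force: [-0.5, 0.5, -1.2]
grip_width: 0.06
grip_force: 0.0
```

```bash
python3 st.py
python3 - <<'E'
from h import *
s=snapshot('wrist'); im=s['img'].astype(int); P,u,v=cloud(s)
near=(abs(P[:,0]-.482)<.06)&(abs(P[:,1]-.199)<.06)
o=(P[:,2]>.116)&(P[:,2]<.14)&near
print('handle top',cv2.minEnclosingCircle((P[o][:,:2]*1000).astype(np.float32)),P[o].mean(0),np.median(P[o][:,2]),len(P[o]))
d=P[near&(P[:,2]>.06)&(P[:,2]<.115)]; print('side',d.min(0),d.max(0))
s=snapshot('top'); cv2.imwrite('pics/top8.png',cv2.resize(s['img'][190:355,250:470],None,fx=3.6,fy=3.6,interpolation=cv2.INTER_CUBIC))
for t in ['clamp_knob','dish','mag_blue','tweezers','spare_pot']:
    for r in cut_out(t,s)[:1]:
        P,u,v=cloud(s,r['mask']); print(t,np.median(P,0).round(3))
        if t=='clamp_knob': q=P[P[:,2]>.066][:,:2]; V=np.linalg.svd(q-q.mean(0))[2]; print(np.degrees(np.arctan2(*V[0][::-1]))%180)
E
```

```text
31.95 [0.4818 0.2011 0.2479] [-0.5  0.5 -1.2] [-0.025  0.019 -0.061] 0.06 0.0 [-1.2   0.23  0.85  1.85 -0.19  1.15 -0.33] -2.79507897677268
handle top ((481.82891845703125, 199.36729431152344), 11.299235343933105) [0.48184025 0.20038172 0.12148349] 0.12190517987841668 972
side [0.47085913 0.19699887 0.06029922] [0.49288896 0.21034804 0.11495455]
clamp_knob [ 0.527 -0.087  0.075]
93.66696996009904
dish [ 0.643 -0.183  0.009]
mag_blue [0.617 0.246 0.009]
tweezers [ 0.64  -0.183  0.009]
spare_pot [0.788 0.027 0.065]
```

View pics/top8.png

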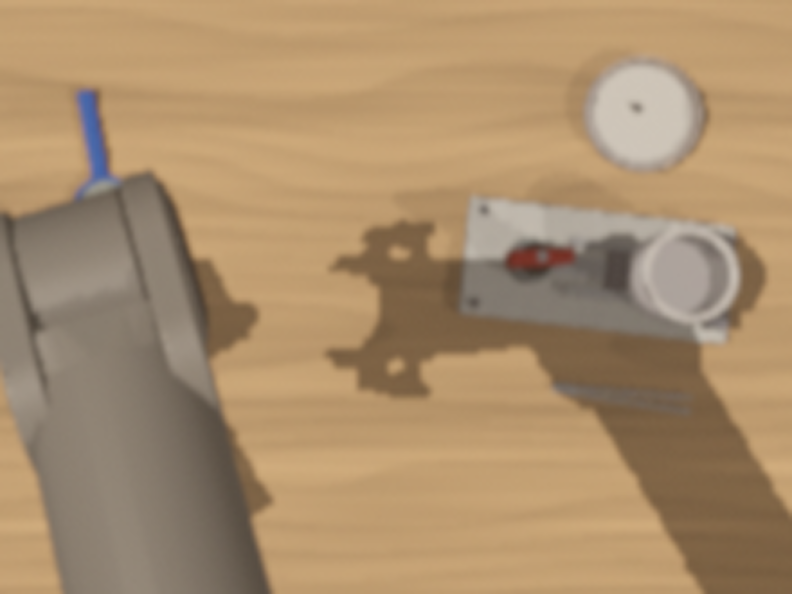

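The top picture shows the dish (645,110), tweezers (620,395), knob (540,257) and pot (685,275) undisturbed. The tool's top is at 122 mm and on its original axis to within 0.1 mm, so it is home. I'm handing in.

```bash
python3 -c "
from rig import finish_job
print(finish_job())"
```

```text
the job is handed in; nothing more can be done
None
```

The job is handed in, with no verdict shown: the knob was backed off to its stop and turned clockwise tight, the pot's inner edge was run one full clockwise circle under light pressure, and the tool is home in the wooden stand. The robot's clock stood at about 32 s, and the bystanders near the work show no disturbance; I did not re-check the two magnifiers on the book.

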